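# Set and lock the fence of a case-making board

## Robot

A 7-joint arm with a two-finger parallel gripper is mounted at the origin on the work surface. World frame = base frame: x ahead of the robot, y to its left, z up, the work surface at z = 0. Lengths are in m, angles in rad, forces in N, time in s.
With the tool pointing down it reaches from about 0.425 to 0.875 m from the base axis. Payload 9.9 kg.
Tool frame: the origin (TCP) lies at the very end of the fingers, on their centre line; the grasp point (between the pads) lies 19 mm behind it (arm.pinch_z is the distance from the TCP to the grasp point, in m); x points along the fingers, z is the direction in which the jaws open and shut, and the axes are right-handed (so a half turn about x gives the same grasp; the last joint's range is limited). The gripper opens to 85 mm and grips with 20 to 120 N. Pads are 22 mm wide; open, the fingers measure 114 mm over their backs; the gripper's body (76 mm by 85 mm) begins 54 mm behind the grasp point. The pads swing forward as they close: fully open they stand 13 mm farther back than shut.
Start: joints at [-1.418, 0.576, 0.025, 1.437, -0.015, 1.129, -0.057], TCP at [0.158, 0.656, 0.231] pointing down, gripper open.
Joint ranges: [-2.76, 2.76], [-0.34, 2.15], [-1.52, 1.57], [0.19, 2.46], [-1.09, 4.23], [0.17, 1.99], [-2.82, 2.82]. Speed limits (rad/s): [2.22, 2.22, 3.01, 3.01, 3.14, 3.14, 3.14].

## Interface

Orientations are given as a unit quaternion [x, y, z, w].
In Python, from rig import monitor, snapshot, arm gives the robot as it stands.
- The arm moves only by the shell command python3 -m pendant 'ROWS' [FORCE]. ROWS is JSON, a list of rows, each an object of numbers: "fingers": the finger opening in mm, from 0 to 85.4; "tx", "ty", "tz": the shift along the tool's x, y, z in mm; "turn": the turn about the tool's x in rad. In form: [{"fingers": .., "tx": .., "ty": .., "tz": .., "turn": ..}, ...]. A call has 1 to 20 rows; each row shifts and turns the commanded pose from where the row before left it, along the tool's axes as they then stand; what a row does not reach is not made up. A row lasts 1/10 s, in which the tool goes at most 50 mm and 8.59 degrees, less where a joint would pass 70% of its speed; a pose out of reach is approached as far as the arm can. A call is refused whole if a number of a shift passes 50 or a number of a turn 0.15, either way. A call with a gripper value outside its range is refused whole. The fingers move at their own pace and stop on an object; FORCE is the grip in N (left out, the last holds). Time passes only in rows, so rows that do not move let the fingers close. It gives the time, the measured TCP pose, the force and the opening at its end, in the units of the state.
- monitor.sense(): the state, without advancing time (a new reading comes with each control period).
- snapshot(name): name is "side" or "top"; returns a dict with "image" (480x640x3 uint8, red, green, blue), "fx", "fy", "cx", "cy" (pixels), "R" (3x3) and "t" (3): a world point X has camera coordinates R X + t. Camera axes: x right, y down, z forward; pixel columns grow to the right and rows downward; lengths in m; the calibration is good to about 2 mm. A picture is of the moment at which its call begins. There is no depth.
- arm.sign_off(): hands the job in, once; it reports no verdict.
The state is a dict: "time_s": time; "qpos": joint angles; "joint_velocities": joint speeds; "joint_efforts": joint torques, N m; "position": TCP position; "eef_rot": TCP orientation; "ft_force": force on the tool from outside, world axes, zero at the start; "wrist_torque": the same for the moment, N m; "gripper_width": finger opening in m.
Only numpy, scipy, OpenCV 4.12 (cv2) and the standard library are available. Lean on these libraries where they do the work, as an engineer would, in place of code of your own. Each camera call takes 0.05 s, during which the arm holds its last target.

## Task

Set up the case-making board for lining up cover boards: bring the plywood fence over the rail so that its aluminium edge touches both red push pins. Then lock it there: drop the T-bolt from the tool block through the fence's slot into the slotted rail, press it down against its spring, give it a quarter turn so that its head catches under the rail, and let go. Leave the other things on the table where they are.

Things in the scene. Friction and masses are not known exactly. Their poses are not given: they have to be found in the camera images.
- rail (a point): Centre of the fixed case-making board (MDF, 300 x 340 x 28) and of its rail, at the board's top, 28 above the table. x: along the rail, away from the robot; y: left; z: up. The rail is an aluminium T-track let in flush along the whole 300: slot 12 wide between lips 3 thick; under the lips the channel is 32 wide, its floor 16 below the top.
- fence_mid (a point): Centre (half-way up) of the loose fence, a plywood bar 56 (x) x 240 (y) x 16 (z), 0.2 kg, lying flat on the board on the robot's side of the pins. Its +x edge, faced with aluminium, 28 from this centre, must touch the pins. A slot 38 (x) x 19 (y) goes right through its centre. Grip it across the 56, or push it.
- pin_left_axis (a point): Half-way up the axis of the left red push pin, 10 in diameter, standing 20 out of the board's top, fixed, left of the rail. The fence touches it when this axis lies 33 ahead of the fence's centre along the fence's x.
- pin_right_axis (a point): The same for the right push pin, right of the rail, 165 to 195 from the left one. The line through the pins may be up to about 5 degrees off square to the rail.
- bolt_wing (a point): Centre of the orange wing (grip) of the loose T-bolt, 0.1 kg, which starts upright in the pocket of the tool block. Wing: 40 long (x), 12 thick (y), 34 high (z). Below it a stem 8 in diameter with a sprung collar, then the T-head. With the head crosswise and drawn up under the rail's lips, this point is 45 above the board's top.
- bolt_head (a point): Centre of the T-bolt's steel head, 28 long (x, parallel to the wing), 9 thick (y), 6 high (z), on the bolt's axis 51 below the wing's centre. With the fence under the collar, the head's top passes below the rail's lips once the collar is pushed up more than 2; at 5 it turns freely, either way.
- collar (a joint): Collar on the T-bolt's stem: steel disc 34 in diameter, 4 thick, too wide for the slots. Value in m: 0 down (its underside 31 below the wing's centre), up to 0.006 when pushed up towards the wing. A spring holds it down: 3 N to start, 8 N at the end.
- block: Fixed beech tool block, 100 (x) x 120 (y) x 36 high, origin at the centre of its underside. In the middle of its top is the bolt's pocket, 33 (x) x 14 (y) and 28 deep; the bolt's collar rests on its top. It may stand left or right of the board.
- tub: Bystander: white glue tub with lid, 84 in diameter and 85 high, origin at the centre of its underside. Leave alone.
- awl: Bystander: awl with a wooden handle, about 150 long, 24 high, lying on the table. Leave alone.
- scissors: Bystander: scissors with black and blue handles, about 185 long, lying on the table. Leave alone.
Things that resemble listed ones, but are neither listed nor needed, are in the scene too. Of the things like the part that bears bolt_wing, leave any that is pink; of the rest the larger one is meant.

How it is judged:
By the outcome, as a careful person would: the job done as asked, in the order asked, and still so for the second after the job is handed in, with the robot touching nothing.
It also fails if it takes over 58 s, if anything falls off the work surface, if the arm or the gripper's body presses on something with over 40 N, if the wrist force passes 120 N, or if a joint passes its speed limit or range.

## Working session

There is one attempt and no reset: what is moved stays moved. The work goes in short steps, Python scripts to look and compute and a shell command to move; the robot and the scene stay as the last step left them, time stands still between calls to the robot, and variables do not carry over. Pictures are saved under pics/ and viewed, and the job is handed in when it is done.

```bash
mkdir -p pics; ls; python3 - <<'E'
from rig import monitor, snapshot, arm
import cv2,numpy as np
s=monitor.sense(); print({k:np.round(v,3).tolist() for k,v in s.items()})
for n in("top","side"):
    p=snapshot(n); cv2.imwrite(f"pics/{n}0.png",p["image"][:,:,::-1]); print(n,p["fx"],p["fy"],p["cx"],p["cy"],np.round(p["R"],4).tolist(),np.round(p["t"],4).tolist())
print(arm.pinch_z)
E
```

```text
pics
{'time_s': 0.0, 'qpos': [-1.418, 0.577, 0.025, 1.438, -0.015, 1.129, -0.057], 'joint_velocities': [0.002, 0.001, -0.001, -0.002, -0.002, 0.001, -0.0], 'joint_efforts': [-0.0, -76.577, 2.25, -28.596, 0.015, 0.013, 0.0], 'position': [0.158, 0.656, 0.23], 'eef_rot': [-0.438, 0.556, 0.437, 0.555], 'ft_force': [0.733, 0.26, 0.019], 'wrist_torque': [-0.013, -0.048, 0.042], 'gripper_width': 0.085}
top 458.3597483982193 458.3597483982193 315.45797076398554 246.22642661908097 [[-0.0253, -0.9994, 0.0222], [-0.9852, 0.0212, -0.1702], [0.1696, -0.0262, -0.9852]] [-0.0086, 0.5361, 0.9199]
side 497.04448148437655 497.04448148437655 314.0251060431772 236.333509820115 [[0.7993, -0.6006, -0.0202], [-0.2973, -0.366, -0.8819], [0.5223, 0.7109, -0.4711]] [-0.4013, 0.2334, 0.8058]
0.0187
```

View pics/top0.png

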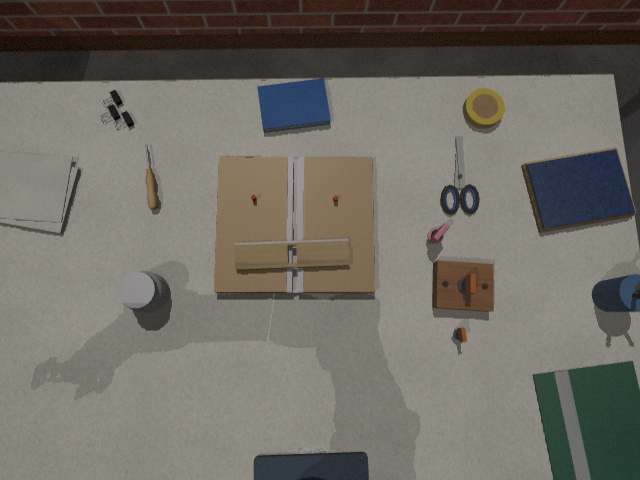

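View pics/side0.png

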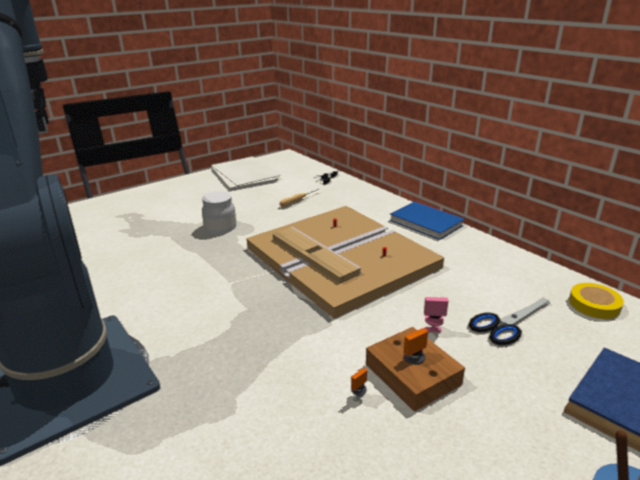

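The top view shows the board at (295,225), the fence at (293,254) and the pins at (254,198) and (336,198). There are three wing-like things: orange in the block at (471,285), pink at (437,234), and a small orange one at (461,335). I exclude the pink one. Of the two orange ones, the larger in the block's pocket fits the description. I'll confirm that with an enlarged crop.

```bash
python3 - <<'E'
import cv2,numpy as np
t=cv2.imread("pics/top0.png");s=cv2.imread("pics/side0.png")
a=cv2.resize(t[215:350,415:515],(400,540),interpolation=cv2.INTER_CUBIC)
b=cv2.resize(s[290:410,340:470],(400,369),interpolation=cv2.INTER_CUBIC)
o=np.zeros((540,800,3),np.uint8);o[:,:400]=a;o[:369,400:]=b;cv2.imwrite("pics/crop_b.png",o)
cv2.imwrite("pics/crop_f.png",cv2.resize(t[145:305,205:385],(800,711),interpolation=cv2.INTER_CUBIC)[:600])
cv2.imwrite("pics/crop_f.png",cv2.resize(t[150:300,205:385],(720,600),interpolation=cv2.INTER_CUBIC))
E
```

```text
(no output)
```

View pics/crop_b.png

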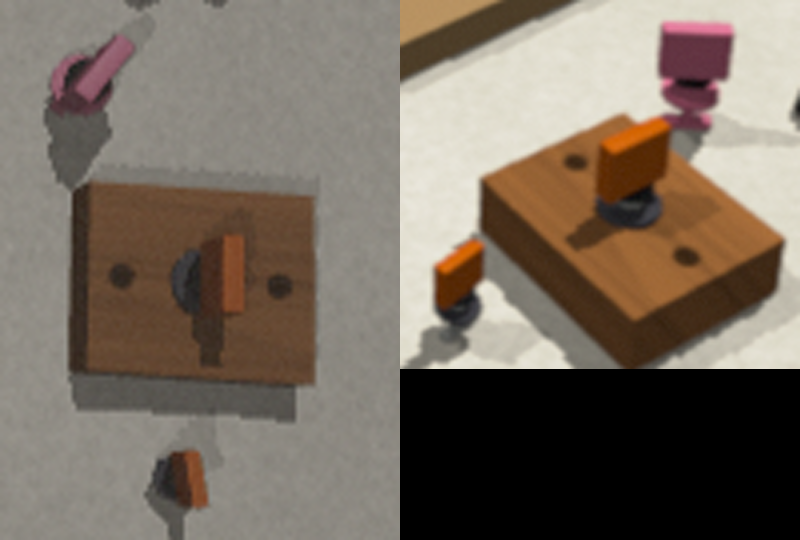

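View pics/crop_f.png

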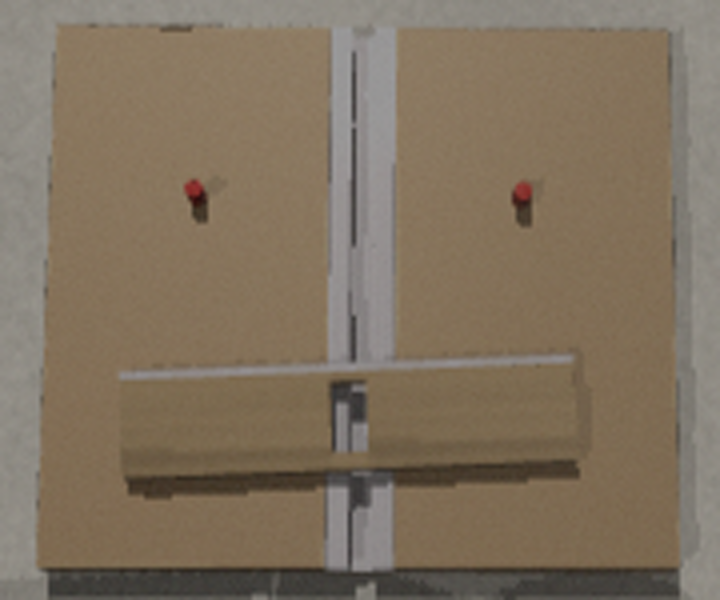

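The crop confirms it: the orange bolt in the block's pocket is clearly larger than the loose orange one near (461,335). Next I'll measure.

```bash
cat > h.py <<'E'
from rig import monitor, snapshot, arm
import cv2,numpy as np
def cam(n):
    return snapshot(n)
def ray(p,u,v,z):
    R=np.array(p["R"]);t=np.array(p["t"]);c=-R.T@t
    d=R.T@np.array([(u-p["cx"])/p["fx"],(v-p["cy"])/p["fy"],1.]);return c+d*(z-c[2])/d[2]
def proj(p,X):
    q=np.array(p["R"])@np.array(X)+np.array(p["t"]);return np.array([p["fx"]*q[0]/q[2]+p["cx"],p["fy"]*q[1]/q[2]+p["cy"]])
def tri(ps,uvs):
    A=[];b=[]
    for p,(u,v) in zip(ps,uvs):
        R=np.array(p["R"]);t=np.array(p["t"])
        for k,w in((0,(u-p["cx"])/p["fx"]),(1,(v-p["cy"])/p["fy"])):
            A.append(R[k]-w*R[2]);b.append(w*t[2]-t[k])
    return np.linalg.lstsq(np.array(A),np.array(b),rcond=None)[0]
def blobs(im,lo,hi,amin=8,box=None):
    h=cv2.cvtColor(im,cv2.COLOR_RGB2HSV);m=cv2.inRange(h,np.array(lo),np.array(hi))
    n,l,st,c=cv2.connectedComponentsWithStats(m)
    return [(st[i].tolist(),np.round(c[i],1).tolist(),l==i) for i in range(1,n) if st[i][4]>=amin]
E
python3 - <<'E'
from h import *
P={n:cam(n) for n in("top","side")}
for n,p in P.items():
    h=cv2.cvtColor(p["image"],cv2.COLOR_RGB2HSV)
    print(n,"red");[print(b[:2]) for b in blobs(p["image"],(0,170,60),(4,255,255),5)]
    print("orange");[print(b[:2]) for b in blobs(p["image"],(5,200,60),(14,255,255),15)]
p=P["top"];r=lambda u,v,z:np.round(ray(p,u,v,z)*1000,1)[:2]
f=lambda x,y:(205+x/4,150+y/4)
print("board corners");[print(r(*f(*q),.028)) for q in((56,27),(671,30),(680,570),(38,570))]
print("rail edges far/near");[print(r(*f(*q),.028)) for q in((332,27),(396,29),(393,571),(325,571))]
print("fence top");[print(r(*f(*q),.044)) for q in((119,374),(573,356),(577,459),(126,476))]
print("fence slot");[print(r(*f(*q),.044)) for q in((331,381),(367,379),(368,452),(332,454))]
print("block top");g=lambda x,y:(415+x/4,215+y/4)
[print(r(*g(*q),.036)) for q in((88,182),(315,196),(315,384),(85,375))]
print("wing top");[print(r(*g(*q),.084)) for q in((222,236),(244,235),(244,313),(222,312))]
E
```

```text
top red
([252, 197, 3, 2, 5], [252.8, 197.6])
orange
side red
([334, 219, 2, 7, 14], [334.5, 222.0])
([383, 248, 3, 8, 10], [384.0, 251.5])
orange
([404, 329, 24, 27, 453], [414.9, 341.6])
([352, 369, 14, 21, 197], [358.4, 378.9])
board corners
[744.2 186.6]
[ 736.7 -154.4]
[ 436.8 -145.2]
[444.9 192.9]
rail edges far/near
[741.7  34.2]
[739.9  -1.3]
[439.9   6.6]
[440.8  42.4]
fence top
[545.6 148.6]
[550.2 -91.2]
[495.1 -91.2]
[491.5 144.7]
fence slot
[539.5  37.2]
[540.2  18.2]
[501.3  18.4]
[500.7  37.3]
block top
[ 501.1 -279.7]
[ 490.9 -401. ]
[ 391.7 -391.8]
[ 399.3 -270.9]
wing top
[ 465.7 -331.5]
[ 465.9 -342.8]
[ 426.8 -339.4]
[ 427.5 -328.4]
```

```bash
python3 - <<'E'
from h import *
P=[cam(n) for n in("top","side")]
C=[]
for p,boxes in zip(P,[((244,188,264,210),(326,188,346,210)),((326,212,344,234),(374,240,394,262))]):
    im=p["image"].astype(float);w=np.clip(im[:,:,0]-1.6*im[:,:,1],0,None); 
    L=[]
    for x0,y0,x1,y1 in boxes:
        a=w[y0:y1,x0:x1]; a=np.where(a>12,a,0); r,c=np.nonzero(a)
        L.append(((c.min()+c.max())/2+x0,(r.min()+r.max())/2+y0)); print(L[-1],(a*np.arange(x0,x1)).sum()/a.sum(),(a*np.arange(y0,y1)[:,None]).sum()/a.sum(),c.min()+x0,c.max()+x0,r.min()+y0,r.max()+y0,len(r))
        L[-1]=((a*np.arange(x0,x1)).sum()/a.sum(),(a*np.arange(y0,y1)[:,None]).sum()/a.sum())
    C.append(L)
for i in(0,1):
    print("tri",np.round(1000*tri(P,[C[0][i],C[1][i]]),1),"top@38,48",np.round(1000*ray(P[0],*C[0][i],.040),1),"side@38",np.round(1000*ray(P[1],*C[1][i],.038),1))
o=np.hstack([cv2.resize(P[1]["image"][y0:y1,x0:x1],(400,400),interpolation=cv2.INTER_NEAREST) for x0,y0,x1,y1 in((320,205,350,235),(370,235,400,265))])
cv2.imwrite("pics/pins.png",o[:,:,::-1])
# wing, side check
for X in([.4465,-.3355,.067],[.5204,.0277,.044]): print(proj(P[1],X),proj(P[0],X))
E
```

```text
(np.float64(253.0), np.float64(197.5)) 253.0474278544542 197.09937264742786 251 255 195 200 20
(np.float64(335.0), np.float64(198.0)) 335.335910652921 197.55011454753722 333 337 196 200 18
(np.float64(334.5), np.float64(222.0)) 334.5362887406826 221.28030600235385 333 336 218 226 22
(np.float64(384.5), np.float64(251.0)) 384.09558054393307 250.12853033472803 383 386 247 255 29
tri [647.  109.8  42.1] top@38,48 [647.1 110.4  40. ] side@38 [652.8 116.1  38. ]
tri [642.2 -66.9  42.1] top@38,48 [642.7 -67.   40. ] side@38 [647.4 -61.8  38. ]
[414.69992479 342.57126919] [470.23475508 284.19949102]
[312.69589163 250.06920405] [292.40726837 254.09616616]
```

View pics/pins.png

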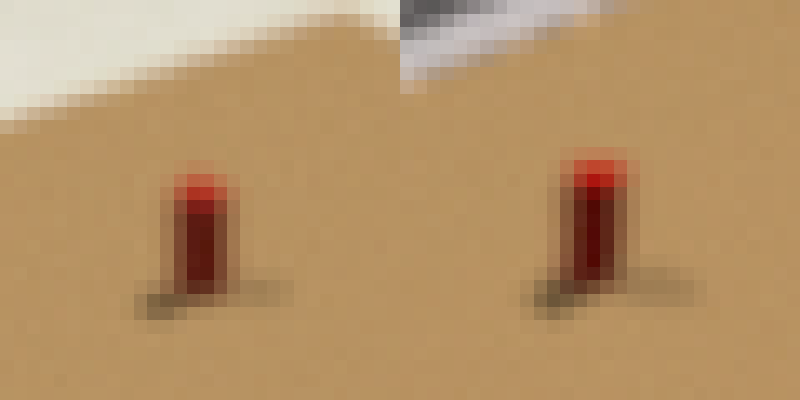

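The pins stand at (647,110) and (642.4,-67), which is 177 apart and fits the 165 to 195 given. The rail yaw is about -1.5°. The fence is at (520.5,27.8) with yaw 1°, about 5 mm left of the rail axis. The bolt is at (446.5,-335.5) with yaw -4.8°. Next I'll work out the approach to the fence.

```bash
cat >> h.py <<'E'
from scipy.spatial.transform import Rotation as Ro
def goto(xyz,jaw_deg,show=True):
    """print turn (rad) then shifts (mm) in tool axes after turning; jaw_deg = azimuth of tool z mod 180"""
    s=monitor.sense();M=Ro.from_quat(s["eef_rot"]).as_matrix()
    az=np.degrees(np.arctan2(M[1,2],M[0,2]))
    d=(jaw_deg-az+90)%180-90          # wanted yaw change about world z
    M2=Ro.from_euler('z',d,degrees=True).as_matrix()@M
    sh=M2.T@(np.array(xyz)-s["position"])*1000
    print("t",round(s["time_s"],2),"pos",np.round(s["position"],4),"jaw az",round(az,2),"toolx",np.round(M[:,0],3),"F",np.round(s["ft_force"],1),"q7",round(s["qpos"][6],3),"w",round(s["gripper_width"]*1000,1))
    print("turn rad",round(-np.radians(d),4),"then tx,ty,tz",np.round(sh,1),"ty dir",np.round(M2[:,1],2),"tz dir",np.round(M2[:,2],2))
E
python3 - <<'E'
from h import *
goto([.5205,.0277,.12],1.0)
goto([.4465,-.3355,.15],85.2)
E
```

```text
t 0.3 pos [0.1583 0.656  0.231 ] jaw az 76.43 toolx [-0.    -0.001 -1.   ] F [ 0.4  0.6 -0.1] q7 -0.056 w 85.7
turn rad 1.3165 then tx,ty,tz [ 110.8 -634.5  351.2] ty dir [-0.02  1.   -0.  ] tz dir [ 1.    0.02 -0.  ]
t 0.3 pos [0.1583 0.656  0.231 ] jaw az 76.43 toolx [-0.    -0.001 -1.   ] F [ 0.4  0.6 -0.1] q7 -0.056 w 85.7
turn rad -0.153 then tx,ty,tz [  81.6 -370.1 -963.9] ty dir [-1.    0.08 -0.  ] tz dir [ 0.08  1.   -0.  ]
```

```bash
python3 -m pendant '[{"fingers":85,"turn":0.146},{"turn":0.146},{"turn":0.146},{"turn":0.146},{"turn":0.146},{"turn":0.146},{"turn":0.146},{"turn":0.146},{"turn":0.148},{"tz":15,"ty":-30},{"tz":20,"ty":-40},{"tz":20,"ty":-40},{"tz":20,"ty":-40},{"tz":20,"ty":-40},{"tz":20,"ty":-40},{"tz":20,"ty":-40},{"tz":20,"ty":-40},{"tz":20,"ty":-40},{"tz":20,"ty":-40},{"tz":20,"ty":-40}]'
python3 -m pendant '[{"tz":20,"ty":-40},{"tz":20,"ty":-40},{"tz":20,"ty":-40},{"tz":20,"ty":-40},{"tz":20,"ty":-30},{"tz":20,"ty":-10},{"tz":6},{"tx":30},{"tx":30},{}]'
python3 -c "
from h import *
goto([.5205,.0277,.06],1.0)"
```

```text
t 0.3 pos [0.1583 0.656  0.231 ] jaw az 76.43 toolx [-0.    -0.001 -1.   ] F [ 0.4  0.6 -0.1] q7 -0.056 w 85.7
turn rad 1.3165 then tx,ty,tz [ 170.8 -634.5  351.3] ty dir [-0.02  1.   -0.  ] tz dir [ 1.    0.02 -0.  ]$[0]: bad value
$[0]: bad value
```

```bash
python3 -m pendant '[{"fingers":85,"tx":0,"ty":0,"tz":0,"turn":0.146},{"fingers":85,"tx":0,"ty":0,"tz":0,"turn":0.146}]'; python3 -m pendant '[{"fingers":85,"tx":0,"ty":0,"tz":0,"turn":0.146},{"turn":0.146}]'
```

```text
time_s: 0.5
position: [0.1585, 0.6561, 0.2312]
eef_rot: [-0.35, 0.614, 0.35, 0.614]
ft_force: [0.0, -0.4, 0.4]
gripper_width: 0.0851$[1]: bad value
```

All keys are needed in each row.

```bash
python3 -m pendant '[{"fingers":85,"tx":0,"ty":0,"tz":0,"turn":0.146},{"fingers":85,"tx":0,"ty":0,"tz":0,"turn":0.146},{"fingers":85,"tx":0,"ty":0,"tz":0,"turn":0.146},{"fingers":85,"tx":0,"ty":0,"tz":0,"turn":0.146},{"fingers":85,"tx":0,"ty":0,"tz":0,"turn":0.146},{"fingers":85,"tx":0,"ty":0,"tz":0,"turn":0.146},{"fingers":85,"tx":0,"ty":0,"tz":0,"turn":0.146},{"fingers":85,"tx":0,"ty":-30,"tz":15,"turn":0},{"fingers":85,"tx":0,"ty":-40,"tz":20,"turn":0},{"fingers":85,"tx":0,"ty":-40,"tz":20,"turn":0},{"fingers":85,"tx":0,"ty":-40,"tz":20,"turn":0},{"fingers":85,"tx":0,"ty":-40,"tz":20,"turn":0},{"fingers":85,"tx":0,"ty":-40,"tz":20,"turn":0},{"fingers":85,"tx":0,"ty":-40,"tz":20,"turn":0},{"fingers":85,"tx":0,"ty":-40,"tz":20,"turn":0},{"fingers":85,"tx":0,"ty":-40,"tz":20,"turn":0},{"fingers":85,"tx":0,"ty":-40,"tz":20,"turn":0},{"fingers":85,"tx":0,"ty":-40,"tz":20,"turn":0},{"fingers":85,"tx":0,"ty":-40,"tz":20,"turn":0}]'
python3 -m pendant '[{"fingers":85,"tx":0,"ty":-40,"tz":20,"turn":0},{"fingers":85,"tx":0,"ty":-40,"tz":25,"turn":0},{"fingers":85,"tx":0,"ty":-40,"tz":25,"turn":0},{"fingers":85,"tx":0,"ty":-40,"tz":25,"turn":0},{"fingers":85,"tx":30,"ty":-5,"tz":20,"turn":0},{"fingers":85,"tx":30,"ty":0,"tz":0,"turn":0},{"fingers":85,"tx":0,"ty":0,"tz":0,"turn":0}]'
python3 -c "
from h import *
goto([.5205,.0277,.06],1.0)"
```

```text
time_s: 2.4
position: [0.4033, 0.1894, 0.2316]
eef_rot: [-0.007, 0.707, 0.007, 0.707]
ft_force: [0.6, -0.0, 0.3]
gripper_width: 0.085
time_s: 3.1
position: [0.5191, 0.0279, 0.1683]
eef_rot: [-0.007, 0.709, 0.006, 0.705]
ft_force: [-0.4, -0.1, 1.0]
gripper_width: 0.085
t 3.1 pos [0.5191 0.0279 0.1683] jaw az 1.09 toolx [-0.006 -0.001 -1.   ] F [-0.4 -0.1  1. ] q7 0.192 w 85.0
turn rad 0.0016 then tx,ty,tz [ 1.083e+02 -1.000e-01  2.000e+00] ty dir [-0.02  1.   -0.  ] tz dir [ 1.    0.02 -0.01]
```

```bash
python3 -m pendant '[{"fingers":85,"tx":30,"ty":0,"tz":1,"turn":0},{"fingers":85,"tx":40,"ty":0,"tz":0,"turn":0},{"fingers":85,"tx":40,"ty":0,"tz":0,"turn":0},{"fingers":85,"tx":20,"ty":0,"tz":0,"turn":0},{"fingers":85,"tx":6,"ty":0,"tz":0,"turn":0},{"fingers":85,"tx":0,"ty":0,"tz":0,"turn":0}]' 20
python3 -c "
from h import *
goto([.5205,.0277,.032],1.0)
p=cam('side');cv2.imwrite('pics/s1.png',cv2.resize(p['image'][150:330,220:460,::-1],(800,600),interpolation=cv2.INTER_CUBIC))"
```

```text
time_s: 3.7
position: [0.5222, 0.0286, 0.0359]
eef_rot: [-0.007, 0.707, 0.007, 0.707]
ft_force: [-0.3, 1.0, -0.0]
gripper_width: 0.0847
t 3.7 pos [0.5222 0.0286 0.0359] jaw az 1.17 toolx [-0.  0. -1.] F [-0.3  1.  -0. ] q7 0.32 w 84.7
turn rad 0.003 then tx,ty,tz [ 3.9 -0.9 -1.7] ty dir [-0.02  1.    0.  ] tz dir [ 1.    0.02 -0.  ]
```

View pics/s1.png

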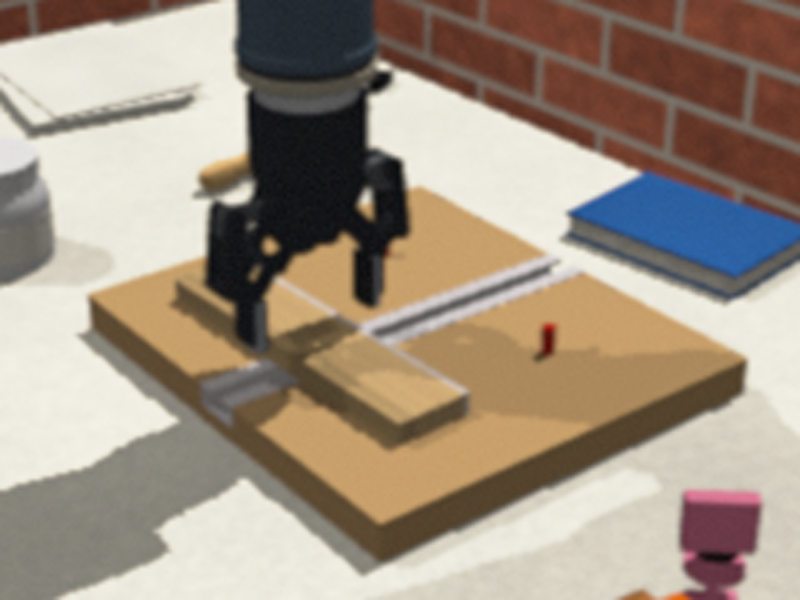

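The fingers straddle the fence: the rear tip is at about crop (255,345) and the front one at (370,300). I'll lower 4 mm and close gently.

```bash
python3 -m pendant '[{"fingers":85,"tx":4,"ty":0,"tz":-1.7,"turn":0},{"fingers":50,"tx":0,"ty":0,"tz":0,"turn":0},{"fingers":50,"tx":0,"ty":0,"tz":0,"turn":0},{"fingers":50,"tx":0,"ty":0,"tz":0,"turn":0},{"fingers":50,"tx":0,"ty":0,"tz":0,"turn":0},{"fingers":50,"tx":0,"ty":0,"tz":0,"turn":0},{"fingers":50,"tx":0,"ty":0,"tz":0,"turn":0}]' 25
python3 -c "
from h import *
goto([.6118,.0200,.032],-1.5)"
```

```text
time_s: 4.45
position: [0.5208, 0.0284, 0.0321]
eef_rot: [-0.007, 0.707, 0.007, 0.708]
ft_force: [-1.1, 0.6, 6.2]
gripper_width: 0.0556
t 4.45 pos [0.5208 0.0284 0.0321] jaw az 1.14 toolx [ 0.001  0.    -1.   ] F [-1.1  0.6  6.2] q7 0.325 w 55.6
turn rad 0.0462 then tx,ty,tz [ 0.3 -6.  91.2] ty dir [0.03 1.   0.  ] tz dir [ 1.   -0.03  0.  ]
```

```bash
python3 -m pendant '[{"fingers":50,"tx":0,"ty":0,"tz":5,"turn":0.046},{"fingers":50,"tx":0,"ty":-1,"tz":10,"turn":0},{"fingers":50,"tx":0,"ty":-1,"tz":12,"turn":0},{"fingers":50,"tx":0,"ty":-1,"tz":12,"turn":0},{"fingers":50,"tx":0,"ty":-1,"tz":12,"turn":0},{"fingers":50,"tx":0,"ty":-1,"tz":12,"turn":0},{"fingers":50,"tx":0,"ty":-0.5,"tz":12,"turn":0},{"fingers":50,"tx":0,"ty":0,"tz":8,"turn":0},{"fingers":50,"tx":0,"ty":0,"tz":2,"turn":0},{"fingers":50,"tx":0,"ty":0,"tz":0,"turn":0}]'
python3 -c "
from h import *
goto([.6118,.0200,.032],-1.5)
p=cam('top');cv2.imwrite('pics/t2.png',cv2.resize(p['image'][150:300,205:385,::-1],(720,600),interpolation=cv2.INTER_CUBIC))"
```

```text
time_s: 5.45
position: [0.6039, 0.0207, 0.0321]
eef_rot: [0.009, 0.708, -0.009, 0.706]
ft_force: [-5.7, -0.9, 9.8]
gripper_width: 0.0552
t 5.45 pos [0.6039 0.0207 0.0321] jaw az -1.5 toolx [-0.002  0.001 -1.   ] F [-5.7 -0.9  9.8] q7 0.273 w 55.2
turn rad -0.0 then tx,ty,tz [ 0.  -0.5  7.9] ty dir [0.03 1.   0.  ] tz dir [ 1.   -0.03 -0.  ]
```

View pics/t2.png

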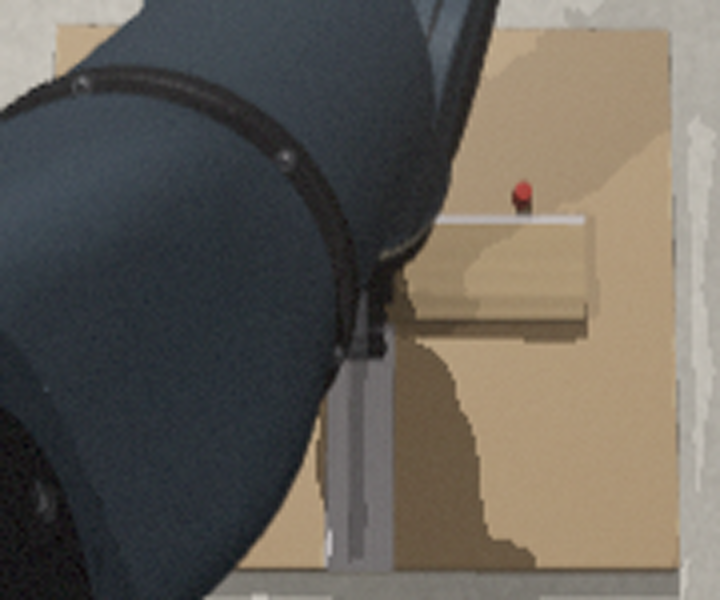

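The fence moved along, with its edge at crop row 217 and the right pin at (522,195). I'll creep in from here.

```bash
python3 -m pendant '[{"fingers":50,"tx":0,"ty":0,"tz":3,"turn":0},{"fingers":50,"tx":0,"ty":0,"tz":2,"turn":0},{"fingers":50,"tx":0,"ty":0,"tz":1,"turn":0},{"fingers":50,"tx":0,"ty":0,"tz":0,"turn":0}]'
python3 -m pendant '[{"fingers":50,"tx":0,"ty":0,"tz":1,"turn":0},{"fingers":50,"tx":0,"ty":0,"tz":0,"turn":0}]'
python3 -c "
from h import *
goto([.6118,.0200,.032],-1.5);print(monitor.sense()['wrist_torque'])"
```

```text
time_s: 5.9
position: [0.6094, 0.0206, 0.0321]
eef_rot: [0.009, 0.708, -0.009, 0.706]
ft_force: [-7.5, 0.9, 11.8]
gripper_width: 0.0552
time_s: 6.1
position: [0.6105, 0.0206, 0.0321]
eef_rot: [0.009, 0.708, -0.009, 0.706]
ft_force: [-6.3, 0.8, 10.9]
gripper_width: 0.0551
t 6.1 pos [0.6105 0.0206 0.0321] jaw az -1.5 toolx [-0.003  0.001 -1.   ] F [-6.3  0.8 10.9] q7 0.27 w 55.1
turn rad 0.0 then tx,ty,tz [ 0.1 -0.6  1.4] ty dir [0.03 1.   0.  ] tz dir [ 1.   -0.03 -0.  ]
[-0.01709432  1.66600337  0.02326087]
```

```bash
for i in 1 2; do python3 -m pendant '[{"fingers":50,"tx":0,"ty":0,"tz":0.6,"turn":0},{"fingers":50,"tx":0,"ty":0,"tz":0,"turn":0}]'; python3 -c "
from h import *
print(monitor.sense()['wrist_torque'])"; done
```

```text
time_s: 6.3
position: [0.6109, 0.0206, 0.0321]
eef_rot: [0.009, 0.708, -0.009, 0.706]
ft_force: [-7.1, 0.4, 11.5]
gripper_width: 0.0555
[0.06197192 1.77125501 0.02250031]
time_s: 6.5
position: [0.6115, 0.0205, 0.0321]
eef_rot: [0.01, 0.708, -0.009, 0.706]
ft_force: [-7.6, -0.3, 11.2]
gripper_width: 0.0553
[0.0860831  1.70864337 0.04700577]
```

```bash
for i in 1 2 3; do python3 -m pendant '[{"fingers":50,"tx":0,"ty":0,"tz":0.6,"turn":0},{"fingers":50,"tx":0,"ty":0,"tz":0,"turn":0}]'; python3 -c "
from h import *
print(monitor.sense()['wrist_torque'])"; done
```

```text
time_s: 6.7
position: [0.6121, 0.0206, 0.0321]
eef_rot: [0.009, 0.708, -0.009, 0.706]
ft_force: [-7.4, 0.1, 11.5]
gripper_width: 0.0551
[0.05544798 1.69450008 0.01810657]
time_s: 6.9
position: [0.6122, 0.0205, 0.032]
eef_rot: [0.01, 0.708, -0.009, 0.706]
ft_force: [-9.3, 0.1, 12.3]
gripper_width: 0.0553
[ 0.02288032  2.05740303 -0.00400222]
time_s: 7.1
position: [0.6123, 0.0206, 0.0321]
eef_rot: [0.01, 0.709, -0.009, 0.705]
ft_force: [-12.5, 0.7, 13.9]
gripper_width: 0.0551
[ 0.05023228  2.39236223 -0.04733312]
```

```bash
for i in 1 2; do python3 -m pendant '[{"fingers":50,"tx":0,"ty":0,"tz":0.7,"turn":0},{"fingers":50,"tx":0,"ty":0,"tz":0,"turn":0}]'; python3 -c "
from h import *
print(monitor.sense()['wrist_torque'])
p=cam('side');cv2.imwrite('pics/s3_$i.png',cv2.resize(p['image'][180:310,240:420,::-1],(800,578),interpolation=cv2.INTER_CUBIC))"; done
```

```text
time_s: 7.3
position: [0.6123, 0.0205, 0.032]
eef_rot: [0.01, 0.709, -0.009, 0.705]
ft_force: [-14.6, 1.3, 17.0]
gripper_width: 0.0551
[ 0.13414427  2.81590536 -0.02708341]
time_s: 7.55
position: [0.6124, 0.0205, 0.032]
eef_rot: [0.01, 0.71, -0.009, 0.704]
ft_force: [-16.5, 0.7, 19.2]
gripper_width: 0.0553
[1.64099631e-01 3.27299044e+00 2.95649575e-03]
```

View pics/s3_2.png

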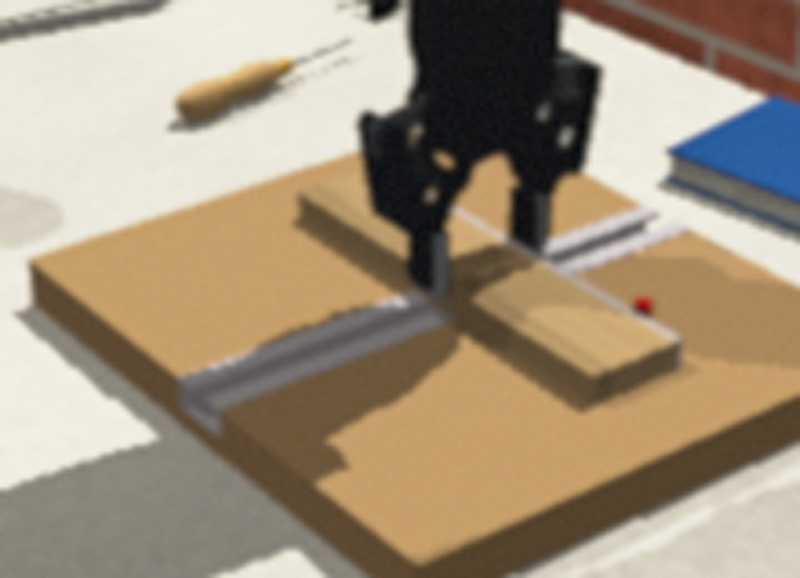

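The forces rise with almost no yaw moment and the position has stalled, so both pins bear. I'll open, lift and look.

```bash
python3 -m pendant '[{"fingers":85,"tx":0,"ty":0,"tz":0,"turn":0},{"fingers":85,"tx":0,"ty":0,"tz":0,"turn":0},{"fingers":85,"tx":0,"ty":0,"tz":0,"turn":0},{"fingers":85,"tx":0,"ty":0,"tz":0,"turn":0},{"fingers":85,"tx":-15,"ty":0,"tz":0,"turn":0},{"fingers":85,"tx":-40,"ty":0,"tz":0,"turn":0},{"fingers":85,"tx":-45,"ty":0,"tz":0,"turn":0},{"fingers":85,"tx":-45,"ty":0,"tz":0,"turn":0},{"fingers":85,"tx":0,"ty":-30,"tz":-10,"turn":0},{"fingers":85,"tx":0,"ty":-45,"tz":-18,"turn":0},{"fingers":85,"tx":0,"ty":-45,"tz":-18,"turn":0},{"fingers":85,"tx":0,"ty":-45,"tz":-18,"turn":0},{"fingers":85,"tx":0,"ty":-45,"tz":-18,"turn":0},{"fingers":85,"tx":0,"ty":-45,"tz":-18,"turn":0},{"fingers":85,"tx":0,"ty":-45,"tz":-18,"turn":0},{"fingers":85,"tx":0,"ty":-40,"tz":-18,"turn":0},{"fingers":85,"tx":0,"ty":0,"tz":0,"turn":0}]'
python3 -c "
from h import *
goto([.4465,-.3355,.15],85.2)
p=cam('top');cv2.imwrite('pics/t4f.png',p['image'][:,:,::-1]);cv2.imwrite('pics/t4.png',cv2.resize(p['image'][150:300,205:385,::-1],(720,600),interpolation=cv2.INTER_CUBIC))
p=cam('side');cv2.imwrite('pics/s4.png',cv2.resize(p['image'][180:310,240:420,::-1],(800,578),interpolation=cv2.INTER_CUBIC))"
```

```text
time_s: 9.3
position: [0.4674, -0.323, 0.1781]
eef_rot: [0.011, 0.707, -0.014, 0.707]
ft_force: [-0.3, -0.6, 0.1]
gripper_width: 0.0849
t 9.3 pos [ 0.4674 -0.323   0.1781] jaw az -2.07 toolx [-0.    -0.005 -1.   ] F [-0.3 -0.6  0.1] q7 0.792 w 84.9
turn rad -1.5232 then tx,ty,tz [ 28.   19.9 -14.2] ty dir [-1.    0.08 -0.  ] tz dir [0.08 1.   0.  ]
```

View pics/t4.png

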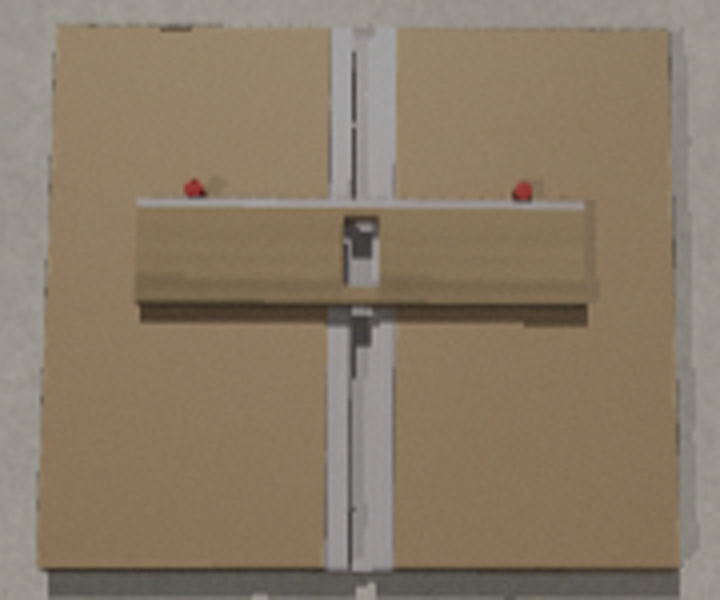

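View pics/s4.png

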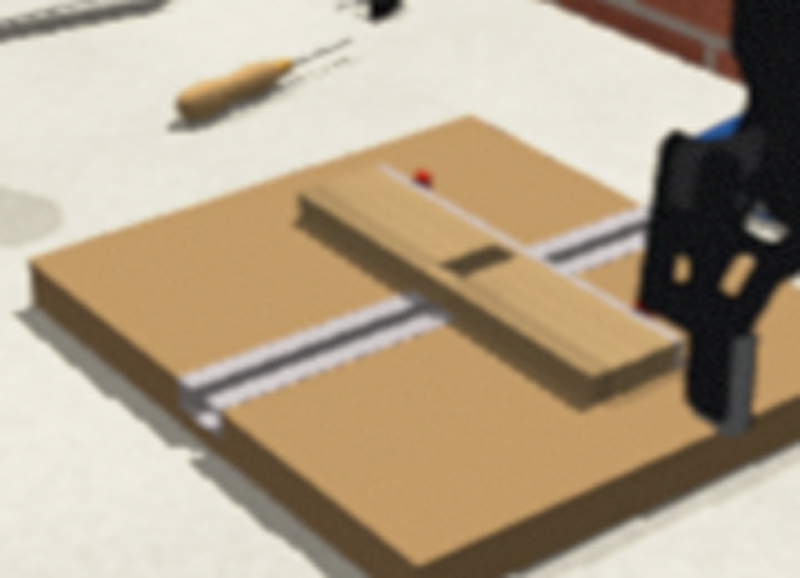

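The fence touches both pins: its edge is at crop row about 201, with the pins at (194,188) and (522,190) just against it. The slot, at columns 345 to 379, lies over the rail groove. I'll measure it and turn the tool for the bolt.

```bash
python3 -m pendant '[{"fingers":50,"tx":0,"ty":0,"tz":0,"turn":0.147},{"fingers":50,"tx":0,"ty":0,"tz":0,"turn":0.147},{"fingers":50,"tx":0,"ty":0,"tz":0,"turn":0.147},{"fingers":50,"tx":0,"ty":0,"tz":0,"turn":0.147},{"fingers":50,"tx":0,"ty":0,"tz":0,"turn":0.147},{"fingers":50,"tx":0,"ty":0,"tz":0,"turn":0.147},{"fingers":50,"tx":0,"ty":0,"tz":0,"turn":0.147},{"fingers":50,"tx":0,"ty":0,"tz":0,"turn":0.147},{"fingers":50,"tx":0,"ty":0,"tz":0,"turn":0.147},{"fingers":50,"tx":0,"ty":0,"tz":0,"turn":0.147},{"fingers":50,"tx":0,"ty":0,"tz":0,"turn":0.148},{"fingers":50,"tx":0,"ty":-20,"tz":14,"turn":0},{"fingers":50,"tx":0,"ty":0,"tz":0,"turn":0},{"fingers":50,"tx":0,"ty":0,"tz":0,"turn":0}]'
python3 -c "
from h import *
goto([.4465,-.3355,.049],85.2)
p=cam('top');r=lambda x,y,z:print(np.round(1000*ray(p,205+x/4,150+y/4,z),1)[:2])
for q in((137,199),(585,201),(586,302),(138,300)):r(*q,.044)
print('slot')
for q in((345,216),(379,216),(379,286),(346,286)):r(*q,.044)
print('groove edges @28')
for q in((350,400),(370,400),(353,120),(371,120)):r(*q,.028)
im=cv2.imread('pics/t4f.png');print(im[170,285:312].mean(1).astype(int),im[260,283:310].mean(1).astype(int))
print('rows@285'); 
"
```

```text
time_s: 10.8
position: [0.4516, -0.3271, 0.1766]
eef_rot: [0.518, 0.482, -0.517, 0.482]
ft_force: [0.2, -0.1, 0.1]
gripper_width: 0.05
t 10.8 pos [ 0.4516 -0.3271  0.1766] jaw az -94.1 toolx [ 0.001  0.001 -1.   ] F [ 0.2 -0.1  0.1] q7 -0.443 w 50.0
turn rad 0.0122 then tx,ty,tz [127.6  -4.5   8.9] ty dir [ 1.   -0.08  0.  ] tz dir [-0.08 -1.   -0.  ]
[640.6 139.4]
[ 634.9 -100.8]
[579.3 -99.2]
[585.3 138.7]
slot
[629.1  28.4]
[628.7  10.1]
[590.3  10.9]
[590.7  28.5]
groove edges @28
[531.8  27.7]
[531.5  17. ]
[687.8  23.5]
[687.6  13.6]
[128 129 118 162 160 161 159 159  71 148 152 151 159 161 161 158 159 161
 160 128 128 128 127 127 127 126 125] [118 117 116 109 148 149 153 152 147  88 135 132 136 149 150 149 149 149
 149 147 106 116 118 117 118 114 116]
rows@285
```

The fence centre is at (610,19.4), with the rail axis there at y≈20.2, so the slots line up within a millimetre. Now for the bolt.

```bash
python3 -m pendant '[{"fingers":50,"tx":20,"ty":-4.5,"tz":8.9,"turn":0.012},{"fingers":50,"tx":20,"ty":0,"tz":0,"turn":0},{"fingers":50,"tx":0,"ty":0,"tz":0,"turn":0},{"fingers":50,"tx":0,"ty":0,"tz":0,"turn":0}]'
python3 -c "
from h import *
goto([.4465,-.3355,.049],85.2)
p=cam('side');cv2.imwrite('pics/s5.png',cv2.resize(p['image'][270:420,330:530,::-1],(800,600),interpolation=cv2.INTER_CUBIC))"
```

```text
time_s: 11.25
position: [0.4463, -0.3363, 0.1365]
eef_rot: [0.521, 0.479, -0.52, 0.478]
ft_force: [-0.7, -0.3, 0.6]
gripper_width: 0.05
t 11.25 pos [ 0.4463 -0.3363  0.1365] jaw az -94.81 toolx [-0.     0.001 -1.   ] F [-0.7 -0.3  0.6] q7 -0.391 w 50.0
turn rad -0.0001 then tx,ty,tz [87.5  0.2 -0.7] ty dir [ 1.   -0.08 -0.  ] tz dir [-0.08 -1.   -0.  ]
```

View pics/s5.png

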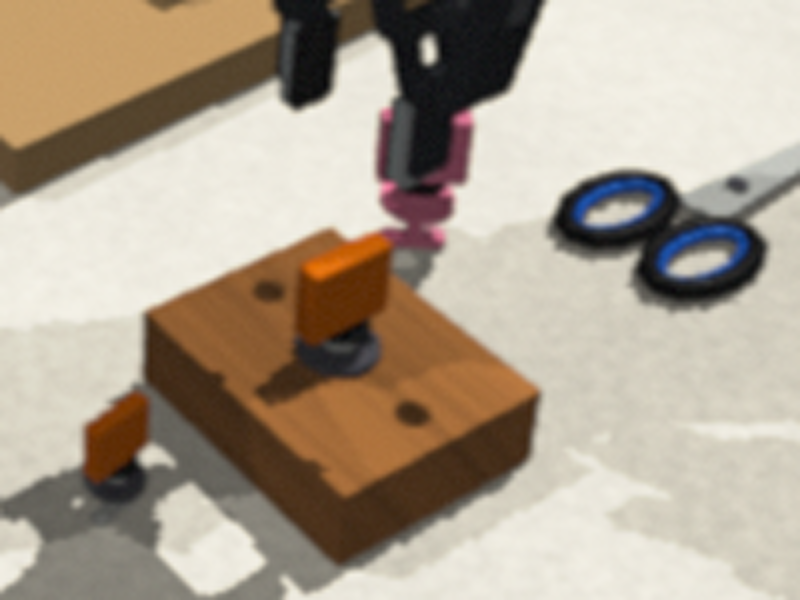

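The fingers are centred over the wing, which is at crop (345,290). I'll descend and grip.

```bash
python3 -m pendant '[{"fingers":50,"tx":25,"ty":0,"tz":0,"turn":0},{"fingers":50,"tx":35,"ty":0,"tz":0,"turn":0},{"fingers":50,"tx":20,"ty":0,"tz":0,"turn":0},{"fingers":50,"tx":6,"ty":0,"tz":0,"turn":0},{"fingers":50,"tx":0,"ty":0,"tz":0,"turn":0},{"fingers":8,"tx":0,"ty":0,"tz":0,"turn":0},{"fingers":8,"tx":0,"ty":0,"tz":0,"turn":0},{"fingers":8,"tx":0,"ty":0,"tz":0,"turn":0},{"fingers":8,"tx":0,"ty":0,"tz":0,"turn":0},{"fingers":8,"tx":0,"ty":0,"tz":0,"turn":0},{"fingers":8,"tx":0,"ty":0,"tz":0,"turn":0},{"fingers":8,"tx":0,"ty":0,"tz":0,"turn":0}]' 60
python3 -c "
from h import *
goto([.4465,-.3355,.05],85.2)
p=cam('side');cv2.imwrite('pics/s6.png',cv2.resize(p['image'][270:420,330:530,::-1],(800,600),interpolation=cv2.INTER_CUBIC))"
```

```text
time_s: 12.5
position: [0.4461, -0.3372, 0.0506]
eef_rot: [0.521, 0.478, -0.521, 0.479]
ft_force: [2.3, 0.0, 3.9]
gripper_width: 0.0111
t 12.5 pos [ 0.4461 -0.3372  0.0506] jaw az -94.87 toolx [ 0.001 -0.001 -1.   ] F [2.3 0.  3.9] q7 -0.281 w 11.1
turn rad -0.0012 then tx,ty,tz [ 0.6  0.3 -1.7] ty dir [ 1.   -0.08  0.  ] tz dir [-0.08 -1.    0.  ]
```

View pics/s6.png

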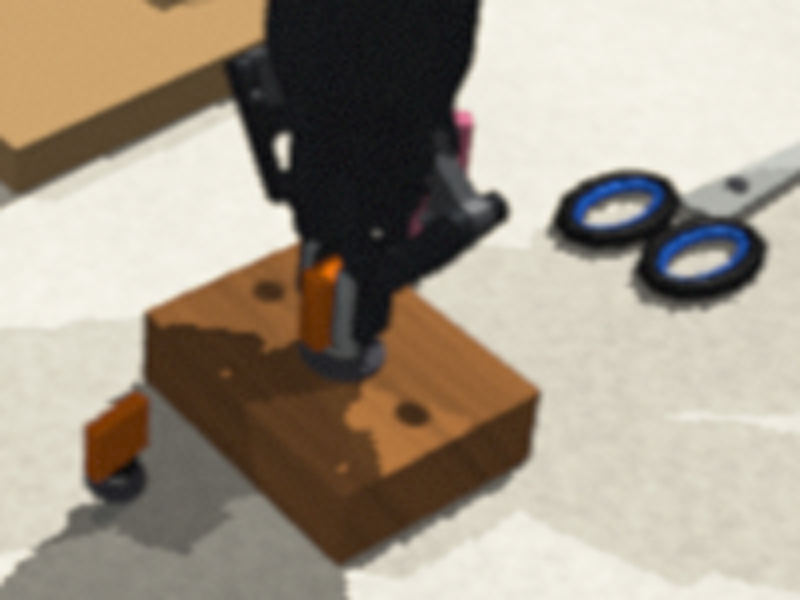

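The wing is gripped (11.1 mm, centred). I'll lift it straight up and carry it over.

```bash
python3 -m pendant '[{"fingers":8,"tx":-10,"ty":0,"tz":0,"turn":0},{"fingers":8,"tx":-20,"ty":0,"tz":0,"turn":0},{"fingers":8,"tx":-35,"ty":0,"tz":0,"turn":0},{"fingers":8,"tx":-35,"ty":0,"tz":0,"turn":0},{"fingers":8,"tx":0,"ty":0,"tz":0,"turn":-0.058},{"fingers":8,"tx":0,"ty":0,"tz":0,"turn":0}]'
python3 -c "
from h import *
goto([.611,.0202,.15],-91.5)
p=cam('side');cv2.imwrite('pics/s7.png',cv2.resize(p['image'][210:420,330:610,::-1],(800,600),interpolation=cv2.INTER_CUBIC))"
```

```text
time_s: 13.15
position: [0.4453, -0.3368, 0.1513]
eef_rot: [0.507, 0.493, -0.506, 0.494]
ft_force: [0.5, -0.6, -1.3]
gripper_width: 0.0114
t 13.15 pos [ 0.4453 -0.3368  0.1513] jaw az -91.51 toolx [ 0.001 -0.    -1.   ] F [ 0.5 -0.6 -1.3] q7 -0.362 w 11.4
turn rad -0.0001 then tx,ty,tz [   1.4  156.3 -361.2] ty dir [ 1.   -0.03  0.  ] tz dir [-0.03 -1.   -0.  ]
```

View pics/s7.png

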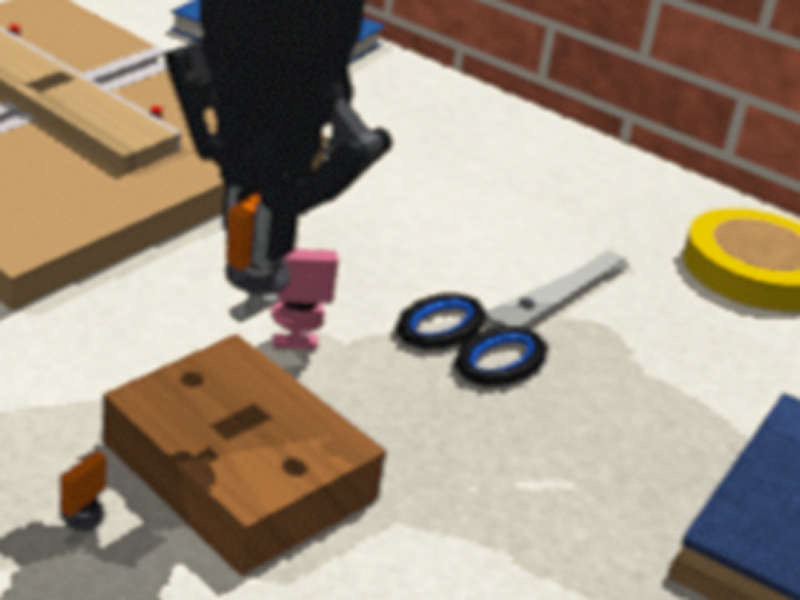

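The bolt is out, upright, with its head at crop (255,303). Now over to the fence slot.

```bash
python3 -m pendant '[{"fingers":8,"tx":0,"ty":8,"tz":-18,"turn":0},{"fingers":8,"tx":0,"ty":14,"tz":-33,"turn":0},{"fingers":8,"tx":0,"ty":17,"tz":-40,"turn":0},{"fingers":8,"tx":0,"ty":17,"tz":-40,"turn":0},{"fingers":8,"tx":0,"ty":17,"tz":-40,"turn":0},{"fingers":8,"tx":0,"ty":17,"tz":-40,"turn":0},{"fingers":8,"tx":0,"ty":17,"tz":-40,"turn":0},{"fingers":8,"tx":0,"ty":17,"tz":-40,"turn":0},{"fingers":8,"tx":0,"ty":16,"tz":-37,"turn":0},{"fingers":8,"tx":0,"ty":11,"tz":-23,"turn":0},{"fingers":8,"tx":0,"ty":5,"tz":-10,"turn":0},{"fingers":8,"tx":0,"ty":0,"tz":0,"turn":0},{"fingers":8,"tx":0,"ty":0,"tz":0,"turn":0}]'
python3 -c "
from h import *
goto([.611,.0202,.13],-91.5)
p=cam('side');cv2.imwrite('pics/s8f.png',p['image'][:,:,::-1]);cv2.imwrite('pics/s8.png',cv2.resize(p['image'][170:290,260:420,::-1],(800,600),interpolation=cv2.INTER_CUBIC))
p=cam('top');cv2.imwrite('pics/t8.png',cv2.resize(p['image'][150:300,205:385,::-1],(720,600),interpolation=cv2.INTER_CUBIC))"
```

```text
time_s: 14.5
position: [0.6104, 0.0179, 0.1501]
eef_rot: [-0.507, -0.493, 0.508, -0.493]
ft_force: [0.0, -0.7, -1.3]
gripper_width: 0.0111
t 14.5 pos [0.6104 0.0179 0.1501] jaw az -91.7 toolx [-0.001 -0.001 -1.   ] F [ 0.  -0.7 -1.3] q7 -1.005 w 11.1
turn rad -0.0034 then tx,ty,tz [20.1  0.5 -2.3] ty dir [ 1.   -0.03 -0.  ] tz dir [-0.03 -1.    0.  ]
```

View pics/s8.png

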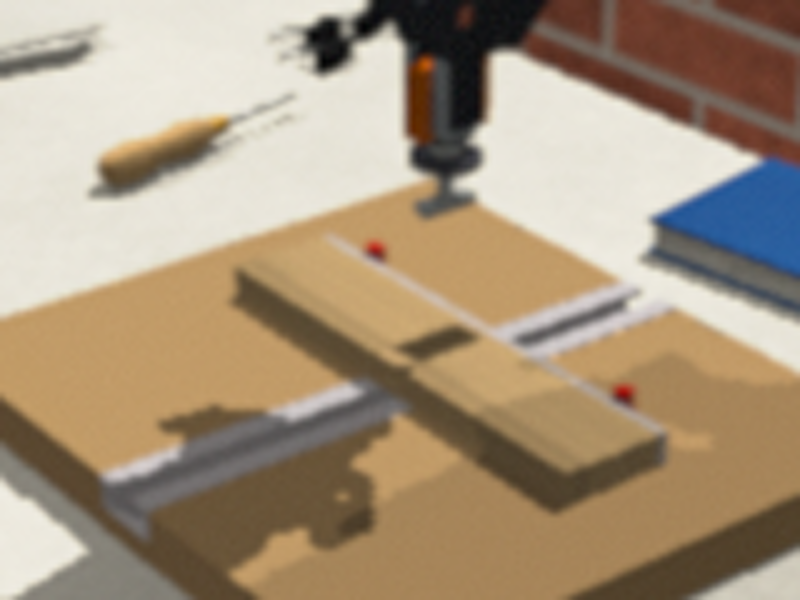

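View pics/t8.png

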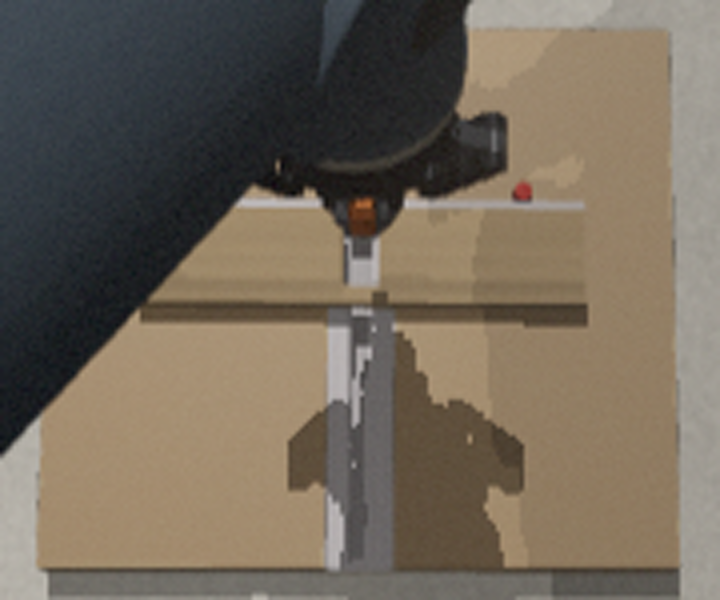

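```bash
python3 -c "
from h import *
p=cam('side');r=lambda x,y,z:np.round(1000*ray(p,260+x/5,170+y/5,z),1)
for z in(.1125,.1155):print('head',r(444,206,z))
print('head ends',r(418,213,.1145),r(472,198,.1145))
print('slot corners',[r(*q,.044)[:2].tolist() for q in((400,350),(416,359),(477,338),(462,325))])
print('pred head',proj(p,[.6108,.0179,.1155]),'meas',260+444/5,170+206/5)
print('pred slot',proj(p,[.6097,.0195,.044]))
# groove ends in side crop: far
print('groove far',[r(*q,.028)[:2].tolist() for q in((515,345),(528,350),(625,305),(640,308))])
a=cv2.imread('pics/s8f.png');cv2.imwrite('pics/s8z.png',cv2.resize(a[205:255,325:400],(800,533),interpolation=cv2.INTER_NEAREST))
"
```

```text
head [613.7  18.2 112.5]
head [609.5  13.4 115.5]
head ends [597.6  16.7 114.5] [625.7  13.5 114.5]
slot corners [[595.3, 25.7], [595.5, 14.7], [629.5, 12.5], [632.5, 26.3]]
pred head [347.90024254 210.3631602 ] meas 348.8 211.2
pred slot [346.68552858 239.09300776]
groove far [[658.5, 18.5], [659.9, 11.2], [725.7, 15.5], [729.0, 8.8]]
```

View pics/s8z.png

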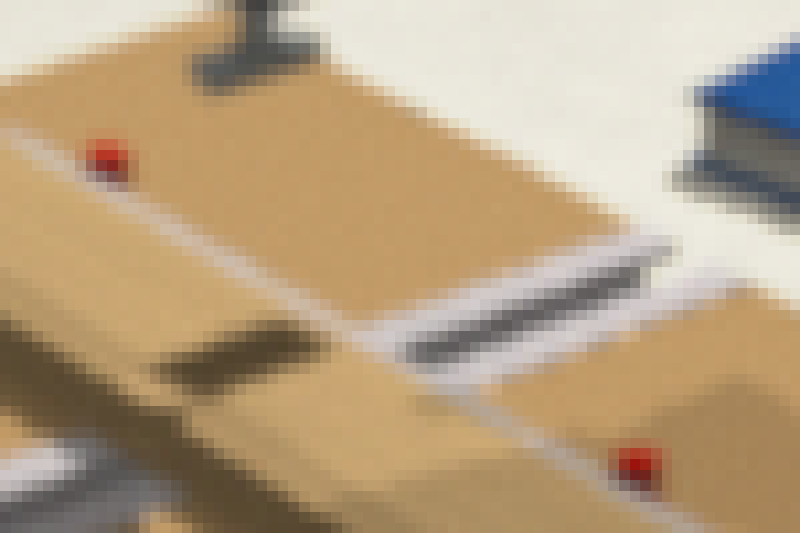

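```bash
python3 -c "
from h import *
p=cam('top');a=p['image'];
h=cv2.cvtColor(a,cv2.COLOR_RGB2HSV);m=cv2.inRange(h,np.array((3,150,40)),np.array((16,255,255)))[190:215,285:305];r,c=np.nonzero(m);print(c.min()+285,c.max()+285,r.min()+190,r.max()+190,c.mean()+285)
cv2.imwrite('pics/t8z.png',cv2.resize(a[190:225,270:325,::-1],(800,509),interpolation=cv2.INTER_NEAREST))
for u in(c.min()+285,c.max()+286,c.mean()+285.5):print(1000*ray(p,u-.5,205,.1835))
print(proj(p,[.6104,.0179,.1835]))
"
```

```text
292 298 199 208 295.05454545454546
[589.58673886  24.38878401 183.5       ]
[589.33823589  11.59295536 183.5       ]
[589.46057271  17.89228024 183.5       ]
[294.84760545 193.94690833]
```

View pics/t8z.png

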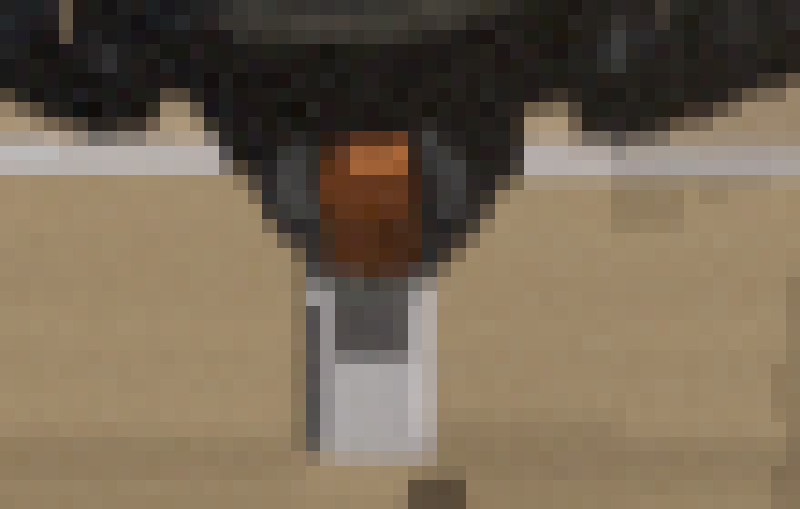

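The top view puts the wing at y=17.9, the same as the TCP, so the camera and arm agree here. I'll shift 2.2 mm to the rail axis and descend in stages, watching the force.

```bash
python3 -m pendant '[{"fingers":8,"tx":10,"ty":0.5,"tz":-2.2,"turn":-0.0035},{"fingers":8,"tx":30,"ty":0,"tz":0,"turn":0},{"fingers":8,"tx":25,"ty":0,"tz":0,"turn":0},{"fingers":8,"tx":0,"ty":0,"tz":0,"turn":0},{"fingers":8,"tx":0,"ty":0,"tz":0,"turn":0}]'
python3 -c "
from h import *
goto([.611,.0202,.0585],-91.5)
p=cam('side');cv2.imwrite('pics/s9.png',cv2.resize(p['image'][190:265,310:410,::-1],(800,600),interpolation=cv2.INTER_CUBIC))"
```

```text
time_s: 15.2
position: [0.6117, 0.0215, 0.0853]
eef_rot: [-0.506, -0.494, 0.506, -0.494]
ft_force: [-0.8, -0.2, -1.4]
gripper_width: 0.0113
t 15.2 pos [0.6117 0.0215 0.0853] jaw az -91.39 toolx [-0.001 -0.    -1.   ] F [-0.8 -0.2 -1.4] q7 -0.941 w 11.3
turn rad 0.0019 then tx,ty,tz [26.8 -0.7  1.3] ty dir [ 1.   -0.03 -0.  ] tz dir [-0.03 -1.    0.  ]
```

View pics/s9.png

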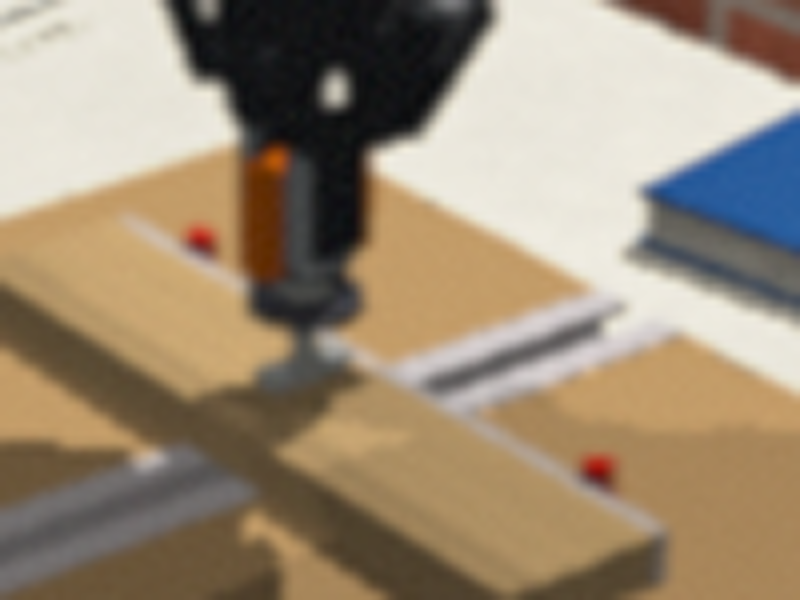

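The head, at crop (305,370), is just above the slot. I'll trim by 1.3 mm and go on.

```bash
python3 -m pendant '[{"fingers":8,"tx":0,"ty":-0.7,"tz":1.2,"turn":0},{"fingers":8,"tx":5,"ty":0,"tz":0,"turn":0},{"fingers":8,"tx":5,"ty":0,"tz":0,"turn":0},{"fingers":8,"tx":4,"ty":0,"tz":0,"turn":0},{"fingers":8,"tx":0,"ty":0,"tz":0,"turn":0},{"fingers":8,"tx":0,"ty":0,"tz":0,"turn":0}]'
python3 -c "
from h import *
goto([.611,.0202,.0585],-91.5)"
python3 -m pendant '[{"fingers":8,"tx":3,"ty":0,"tz":0,"turn":0},{"fingers":8,"tx":2,"ty":0,"tz":0,"turn":0},{"fingers":8,"tx":0,"ty":0,"tz":0,"turn":0}]'
python3 -c "
from h import *
goto([.611,.0202,.0585],-91.5)"
```

```text
time_s: 15.85
position: [0.6111, 0.0207, 0.0712]
eef_rot: [-0.506, -0.494, 0.506, -0.494]
ft_force: [0.5, -0.1, -1.9]
gripper_width: 0.0113
t 15.85 pos [0.6111 0.0207 0.0712] jaw az -91.36 toolx [-0. -0. -1.] F [ 0.5 -0.1 -1.9] q7 -0.923 w 11.3
turn rad 0.0024 then tx,ty,tz [12.7 -0.1  0.5] ty dir [ 1.   -0.03 -0.  ] tz dir [-0.03 -1.    0.  ]
time_s: 16.15
position: [0.611, 0.0208, 0.066]
eef_rot: [-0.506, -0.494, 0.506, -0.494]
ft_force: [-0.5, 0.1, -0.9]
gripper_width: 0.0111
t 16.15 pos [0.611  0.0208 0.066 ] jaw az -91.36 toolx [-0.  0. -1.] F [-0.5  0.1 -0.9] q7 -0.918 w 11.1
turn rad 0.0025 then tx,ty,tz [7.5 0.  0.6] ty dir [ 1.   -0.03 -0.  ] tz dir [-0.03 -1.   -0.  ]
```

Through the fence slot with no contact force. Now into the rail slot.

```bash
python3 -m pendant '[{"fingers":8,"tx":1.5,"ty":0,"tz":0.5,"turn":0.0025},{"fingers":8,"tx":1.5,"ty":0,"tz":0,"turn":0},{"fingers":8,"tx":0,"ty":0,"tz":0,"turn":0}]'
python3 -m pendant '[{"fingers":8,"tx":1.5,"ty":0,"tz":0,"turn":0},{"fingers":8,"tx":0,"ty":0,"tz":0,"turn":0}]'
python3 -m pendant '[{"fingers":8,"tx":1.5,"ty":0,"tz":0,"turn":0},{"fingers":8,"tx":0,"ty":0,"tz":0,"turn":0}]'
```

```text
time_s: 16.45
position: [0.6111, 0.0202, 0.0631]
eef_rot: [-0.506, -0.493, 0.507, -0.493]
ft_force: [-0.3, -0.0, -0.3]
gripper_width: 0.0114
time_s: 16.65
position: [0.6111, 0.0203, 0.0616]
eef_rot: [-0.506, -0.493, 0.507, -0.493]
ft_force: [-0.0, -0.4, -1.7]
gripper_width: 0.0109
time_s: 16.85
position: [0.6111, 0.0203, 0.0601]
eef_rot: [-0.506, -0.493, 0.507, -0.493]
ft_force: [-0.6, 0.0, -0.5]
gripper_width: 0.0115
```

The head is in the rail slot (its bottom about 5 mm below the top), still free. Now I press against the spring.

```bash
for i in 1 2 3 4; do python3 -m pendant '[{"fingers":8,"tx":1.5,"ty":0,"tz":0,"turn":0},{"fingers":8,"tx":0,"ty":0,"tz":0,"turn":0}]'; done
```

```text
time_s: 17.05
position: [0.6112, 0.0202, 0.0589]
eef_rot: [0.507, 0.493, -0.506, 0.493]
ft_force: [-1.2, 1.2, 2.9]
gripper_width: 0.0111
time_s: 17.25
position: [0.6113, 0.0202, 0.0574]
eef_rot: [0.507, 0.493, -0.506, 0.493]
ft_force: [-0.8, 1.0, 4.1]
gripper_width: 0.0113
time_s: 17.45
position: [0.6113, 0.0202, 0.0558]
eef_rot: [0.507, 0.493, -0.506, 0.493]
ft_force: [-1.2, -0.2, 5.4]
gripper_width: 0.0112
time_s: 17.65
position: [0.6113, 0.0202, 0.0544]
eef_rot: [0.507, 0.493, -0.506, 0.493]
ft_force: [-1.2, 0.0, 6.7]
gripper_width: 0.0113
```

Spring force reads about 7 to 8 N, so the collar is up about 5 mm, as needed. Now the quarter turn.

```bash
python3 -m pendant '[{"fingers":8,"tx":0,"ty":0,"tz":0,"turn":-0.13},{"fingers":8,"tx":0,"ty":0,"tz":0,"turn":-0.13},{"fingers":8,"tx":0,"ty":0,"tz":0,"turn":-0.13},{"fingers":8,"tx":0,"ty":0,"tz":0,"turn":-0.13}]'
python3 -c "
from h import *
goto([.6113,.0202,.0544],-1.5);print(monitor.sense()['wrist_torque'])"
```

```text
time_s: 18.05
position: [0.6119, 0.0198, 0.0547]
eef_rot: [0.361, 0.607, -0.361, 0.609]
ft_force: [0.0, -0.9, 6.5]
gripper_width: 0.0113
t 18.05 pos [0.6119 0.0198 0.0547] jaw az -61.42 toolx [ 0.002 -0.001 -1.   ] F [ 0.  -0.9  6.5] q7 -0.49 w 11.3
turn rad -1.0458 then tx,ty,tz [ 0.3  0.4 -0.6] ty dir [0.03 1.   0.  ] tz dir [ 1.   -0.03  0.  ]
[-0.13965147  0.00067747 -0.03298567]
```

Turning freely (about 0.03 N m).

```bash
python3 -m pendant '[{"fingers":8,"tx":0,"ty":0,"tz":0,"turn":-0.13},{"fingers":8,"tx":0,"ty":0,"tz":0,"turn":-0.13},{"fingers":8,"tx":0,"ty":0,"tz":0,"turn":-0.13},{"fingers":8,"tx":0,"ty":0,"tz":0,"turn":-0.13},{"fingers":8,"tx":0,"ty":0,"tz":0,"turn":-0.13},{"fingers":8,"tx":0,"ty":0,"tz":0,"turn":-0.13},{"fingers":8,"tx":0,"ty":0,"tz":0,"turn":-0.13},{"fingers":8,"tx":0,"ty":0,"tz":0,"turn":-0.1},{"fingers":8,"tx":0,"ty":0,"tz":0,"turn":0},{"fingers":8,"tx":0,"ty":0,"tz":0,"turn":0}]'
python3 -c "
from h import *
goto([.6113,.0202,.0544],-1.5);print(monitor.sense()['wrist_torque'])
p=cam('side');cv2.imwrite('pics/s10.png',cv2.resize(p['image'][190:265,310:410,::-1],(800,600),interpolation=cv2.INTER_CUBIC))"
```

```text
time_s: 19.05
position: [0.6122, 0.0199, 0.0549]
eef_rot: [0.024, 0.706, -0.024, 0.707]
ft_force: [0.4, -0.2, 5.7]
gripper_width: 0.0115
t 19.05 pos [0.6122 0.0199 0.0549] jaw az -3.85 toolx [ 0.002  0.    -1.   ] F [ 0.4 -0.2  5.7] q7 0.266 w 11.5
turn rad -0.041 then tx,ty,tz [ 0.5  0.3 -0.9] ty dir [0.03 1.   0.  ] tz dir [ 1.   -0.03  0.  ]
[-0.00888806 -0.07825909  0.02756631]
```

View pics/s10.png

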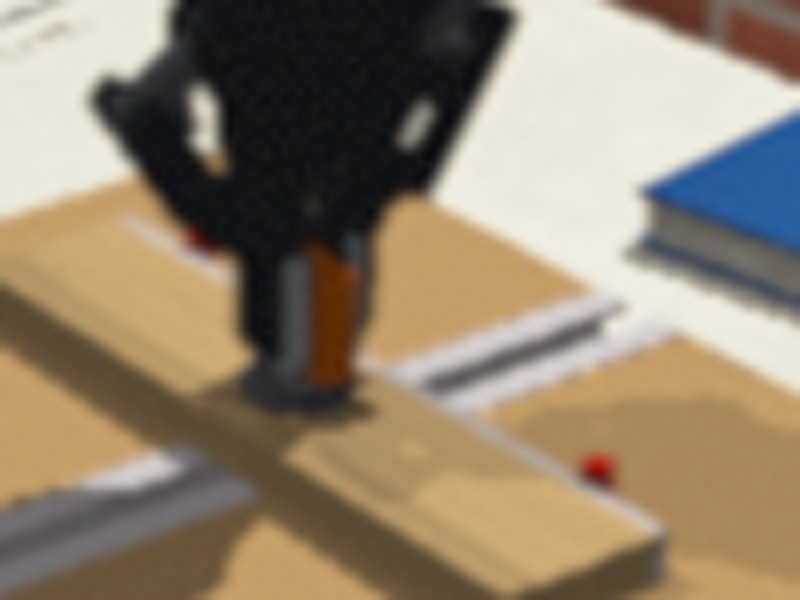

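The wing is now crosswise and the collar sits on the fence. I'll finish the last 0.04 rad, ease up until the head catches, and open.

```bash
python3 -m pendant '[{"fingers":8,"tx":0,"ty":0,"tz":0,"turn":-0.041},{"fingers":8,"tx":0,"ty":0,"tz":0,"turn":0},{"fingers":8,"tx":-1,"ty":0,"tz":0,"turn":0},{"fingers":8,"tx":-1,"ty":0,"tz":0,"turn":0},{"fingers":8,"tx":0,"ty":0,"tz":0,"turn":0}]'
python3 -m pendant '[{"fingers":40,"tx":0,"ty":0,"tz":0,"turn":0},{"fingers":40,"tx":0,"ty":0,"tz":0,"turn":0},{"fingers":40,"tx":0,"ty":0,"tz":0,"turn":0},{"fingers":40,"tx":0,"ty":0,"tz":0,"turn":0},{"fingers":40,"tx":0,"ty":0,"tz":0,"turn":0}]'
python3 -c "
from h import *
goto([.6113,.0202,.0544],-1.5)
p=cam('side');cv2.imwrite('pics/s11.png',cv2.resize(p['image'][190:265,310:410,::-1],(800,600),interpolation=cv2.INTER_CUBIC))"
```

```text
time_s: 19.6
position: [0.6121, 0.02, 0.0568]
eef_rot: [0.009, 0.706, -0.009, 0.708]
ft_force: [1.6, -1.3, 4.8]
gripper_width: 0.0114
time_s: 20.1
position: [0.611, 0.0203, 0.0561]
eef_rot: [0.009, 0.707, -0.009, 0.707]
ft_force: [0.0, -0.4, -0.0]
gripper_width: 0.0401
t 20.1 pos [0.611  0.0203 0.0561] jaw az -1.49 toolx [-0. -0. -1.] F [ 0.  -0.4 -0. ] q7 0.294 w 40.1
turn rad 0.0002 then tx,ty,tz [ 1.7 -0.1  0.3] ty dir [ 0.03  1.   -0.  ] tz dir [ 1.   -0.03 -0.  ]
```

View pics/s11.png

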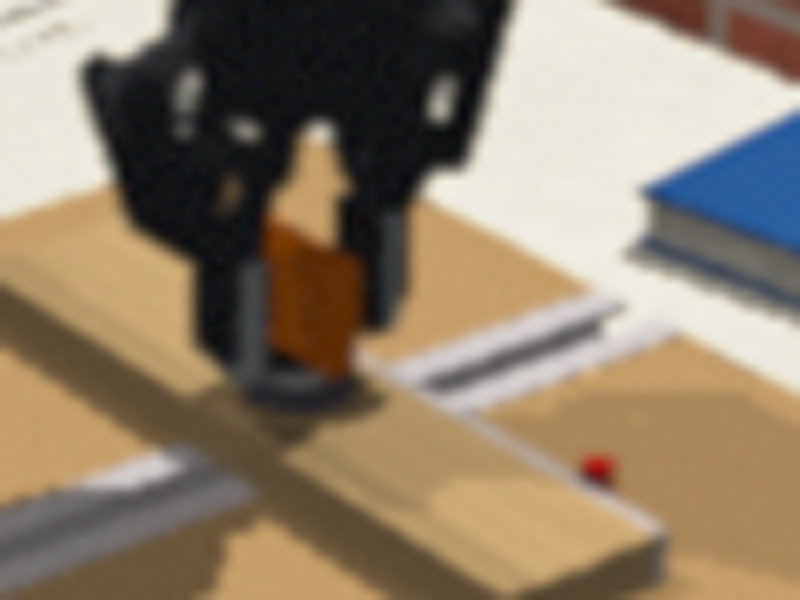

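The wing stands free between the open fingers. I'll retreat upward and aside, then check.

```bash
python3 -m pendant '[{"fingers":50,"tx":-5,"ty":0,"tz":0,"turn":0},{"fingers":50,"tx":-15,"ty":0,"tz":0,"turn":0},{"fingers":50,"tx":-40,"ty":0,"tz":0,"turn":0},{"fingers":50,"tx":-45,"ty":0,"tz":0,"turn":0},{"fingers":50,"tx":-45,"ty":0,"tz":0,"turn":0},{"fingers":50,"tx":0,"ty":30,"tz":-10,"turn":0},{"fingers":50,"tx":0,"ty":40,"tz":-15,"turn":0},{"fingers":50,"tx":0,"ty":45,"tz":-20,"turn":0},{"fingers":50,"tx":0,"ty":45,"tz":-20,"turn":0},{"fingers":50,"tx":0,"ty":45,"tz":-20,"turn":0},{"fingers":50,"tx":0,"ty":45,"tz":-20,"turn":0},{"fingers":50,"tx":0,"ty":30,"tz":-10,"turn":0},{"fingers":50,"tx":0,"ty":0,"tz":0,"turn":0},{"fingers":50,"tx":0,"ty":0,"tz":0,"turn":0}]'
python3 -c "
from h import *
P=[cam('top'),cam('side')]
cv2.imwrite('pics/t12f.png',P[0]['image'][:,:,::-1]);cv2.imwrite('pics/t12.png',cv2.resize(P[0]['image'][150:300,205:385,::-1],(720,600),interpolation=cv2.INTER_CUBIC))
cv2.imwrite('pics/s12.png',cv2.resize(P[1]['image'][170:290,260:420,::-1],(800,600),interpolation=cv2.INTER_CUBIC))
for p in P:
  h=cv2.cvtColor(p['image'],cv2.COLOR_RGB2HSV);m=cv2.inRange(h,np.array((5,190,50)),np.array((15,255,255)))
  n,l,st,c=cv2.connectedComponentsWithStats(m);print([(st[i].tolist(),np.round(c[i],1).tolist()) for i in range(1,n) if st[i][4]>20])
print('pred wing centre side',proj(P[1],[.6115,.0202,.073]),'if unlocked',proj(P[1],[.6115,.0202,.075]))
"
```

```text
time_s: 21.55
position: [0.5033, 0.3036, 0.2072]
eef_rot: [0.009, 0.707, -0.009, 0.707]
ft_force: [0.6, -0.7, 0.0]
gripper_width: 0.05
[]
[([341, 217, 13, 19, 187], [347.1, 226.3]), ([352, 369, 15, 21, 204], [358.5, 378.7])]
pred wing centre side [347.24142084 227.26532489] if unlocked [347.25158789 226.46364769]
```

View pics/t12.png

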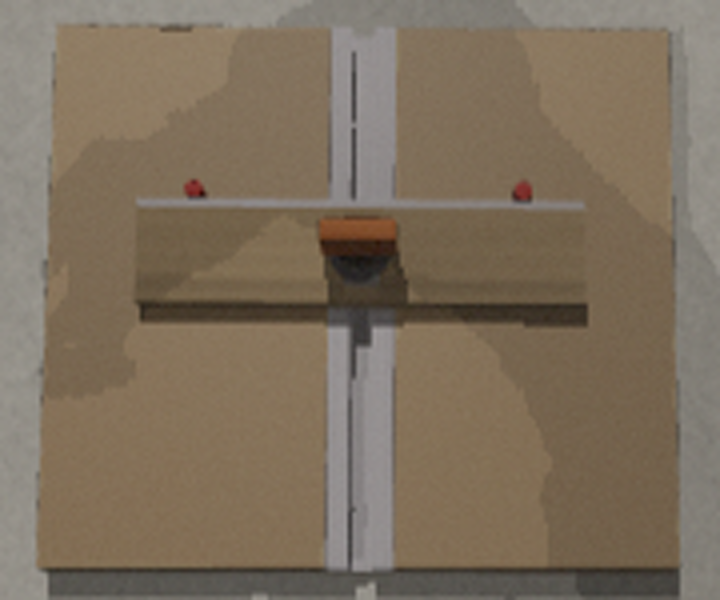

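View pics/s12.png

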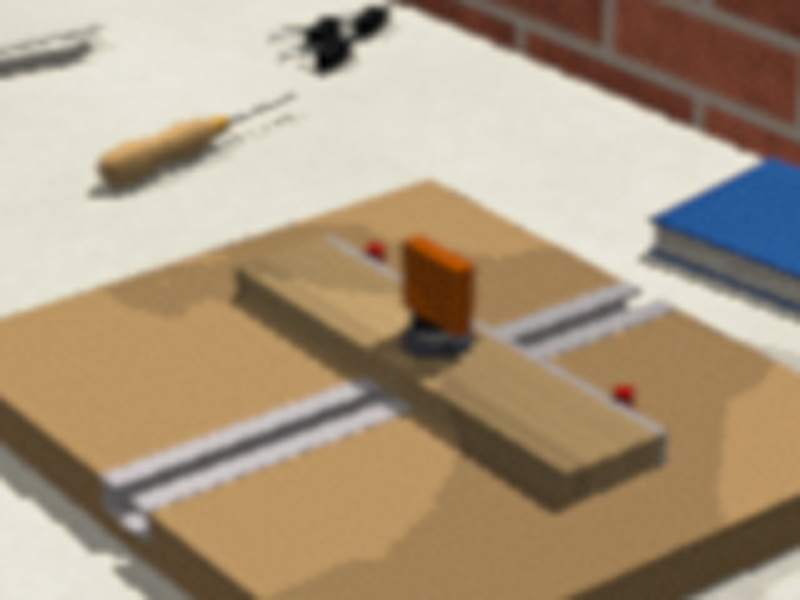

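View pics/t12f.png

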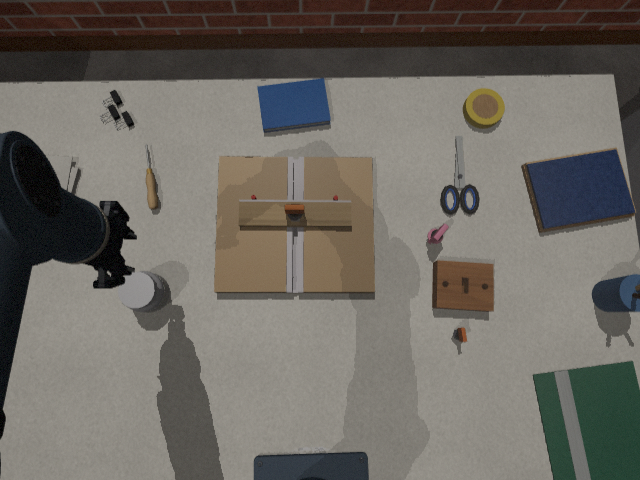

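```bash
python3 -c "
from h import *
print(monitor.sense()['time_s'],monitor.sense()['ft_force']);print(arm.sign_off())"
```

```text
21.65 [-1.08925871 -0.46037652 -0.57079753]
the job is handed in; nothing more can be done
None
```

I've set the fence against both red pins, locked it with the T-bolt, and handed the job in at 21.7 s.

- **Fence:** I gripped it across the 56 and slid it over the rail. I then pushed until it stopped against the pins, at about 16 N with almost no twist, so both pins were bearing. The last top view shows its aluminium edge against both pins, unchanged by the bolting.
- **Bolt:** I took the large orange bolt from the block and passed it through the fence slot into the rail slot without contact. I pressed it down about 5 mm, at 7–8 N of spring force, and turned it a quarter turn, which went freely. Then I let go. In the last views the wing stands crosswise with the collar flat on the fence, and the gripper is clear.
- **Other things:** the tub, awl, scissors, pink bolt and small orange bolt look unmoved in the last top view.

**Checks that disagreed or stayed open:**
- **Fence centre:** the top camera put it at x ≈ 610, against 611.7 from the pins and 612.3 from the arm. This is within the 2 mm calibration.
- **Wing height:** the final side view put the wing about 1 pixel higher than expected for a locked bolt, roughly 2 mm and so within calibration. That picture alone cannot prove the head is under the rail's lips. The evidence for that is the depth pressed and the free quarter turn, since the 28 mm head could not have turned inside the 19 mm fence slot or the 12 mm rail slot.

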